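# Rock the diverter gate and feed the ball down the other chute

### The job

The ball diverter on the bench is set to one of its two chutes: with the fingertips, press down the raised pad of its seesaw gate so that the gate rocks over to the other side and stays there, and only then push the steel ball over the low stop bar of the feed lane so that it rolls by itself down that other chute and comes to rest in the pocket at its end. Press and push only: do not lift or carry the ball, do not guide it beyond the lane, and do not lean on the diverter with the arm. Leave the small things around the diverter where they are.

Things in the scene. Friction and masses are not known exactly. Their poses are not given: they have to be found in the camera images.
- station: the fixed diverter: grey base, aluminium walls, 386 mm wide. Origin on the bench under the middle of the gate; x runs along the feed lane, away from the robot side, y left, z up; it stands turned up to 0.3 rad about z. The gate lies along y between a front and a back wall (outer faces x = -31 and 31 mm, tops 105 mm up, |y| < 75 mm). Beyond each gate end a chute (walls 65 mm high) slopes out to a pocket
- stop_bar (a point): top of the round stop bar, 3 mm high, across the feed lane floor at x = 77 mm, y = 0 of the station. The lane runs from x = 27 to 167 mm and falls 4 degrees toward the gate; floor 82 mm above the bench at x = 27, 92 mm at the rear. Its side walls, 41 mm apart inside (49 outside), rise 9 mm above its floor; a lip 8 mm high closes the rear
- gate (a joint): tilt of the seesaw gate about a level axis along the station's x, 72 mm above the bench; -0.28 to 0.28 rad. Positive: left (+y) pad up, a ball runs off to the right; negative: right pad up, the ball runs off left. A weight on a post over the pivot (top 115 mm above the bench) keeps it at either side; about 0.5 N on the raised pad drives it past level (0), then it drops over by itself
- left_pad (a point): top centre of the gate's left black round pad, 34 mm across, on the rocker bar in front of the front wall: 68 mm left of the pivot, 56 mm in front of the station's origin. About 98 mm above the bench when raised, 60 mm when down, 80 mm when level. It moves with the gate
- right_pad (a point): the same pad on the right side, 68 mm right of the pivot
- ball_center (a point): centre of the loose steel ball, 36 mm diameter, about 0.2 kg, resting on the feed lane against the rear of the stop bar, centre about 105 mm above the bench. It stands well above the lane's side walls; pushed from behind (from its far side, along the lane toward the gate) with about 1.5 N it climbs the bar, then rolls by itself down the lane, drops 20 mm onto the gate and runs off to its low side
- left_pocket (a point): centre of the rubber floor of the pocket at the end of the left chute, 8 mm above the bench; the pocket is open above, 60 mm long (y) and 54 mm wide (x); its side walls reach 46 mm and its end wall 52 mm above the bench
- right_pocket (a point): the same at the end of the right chute
- weight_b: bystander: loose brass weight with a knob neck, 28 mm across, 34 mm high, standing behind the right chute; origin under its centre
- fitting_1: bystander: loose brass hose fitting, 22 x 47 x 19 mm, lying behind the left chute; origin under its centre
- ptfe_tape: bystander: loose small black tape roll, 59 mm across, 19 mm high, lying in front of the diverter; origin under its centre
There are look-alikes about, which are no part of the job. There is more than one size of the part that bears ball_center; the job needs the middle-sized.

How it is judged:
By the outcome, as a careful person would: the job done as asked, in the order asked, and still so for the second after the job is handed in, with the robot touching nothing.
It also fails if it takes over 48 s, if anything falls off the work surface, if the arm or the gripper's body presses on something with over 40 N, if the wrist force passes 120 N, or if a joint passes its speed limit or range.

### The arm

A 6-joint arm with a two-finger parallel gripper is mounted at the origin on a cart in front of the work surface, level with it; the furniture and walls round the work are solid. World frame = base frame: x ahead of the robot, y to its left, z up, the work surface at z = 0. Lengths are in m, angles in rad, forces in N, time in s.
With the tool pointing down it reaches from about 0.425 to 0.95 m from the base axis. Payload 14.7 kg.
Tool frame: the origin (TCP) lies on the centre line of the jaws, within the pads' length; the fingertips stand 14 mm ahead of it and the grasp point (between the pads) lies 5 mm behind it (ctrl.tcp_to_tips is the distance from the TCP to the fingertips, in m); y points along the fingers, x is the direction in which the jaws open and shut, and the axes are right-handed (so a half turn about y gives the same grasp; the last joint's range is limited). The gripper opens to 85 mm and grips with 20 to 120 N. Pads are 22 mm wide; open, the fingers measure 114 mm over their backs; the gripper's body (76 mm by 85 mm) begins 54 mm behind the grasp point. The pads swing forward as they close: fully open they stand 13 mm farther back than shut.
Start: joints at [-1.229, 0.48, 1.596, -0, 1.065, -0.047], TCP at [0.246, -0.601, 0.245] pointing down, gripper open.
Joint ranges: [-2.75, 2.75], [-0.82, 2.05], [0.23, 2.67], [-1.56, 4.7], [0.09, 2.69], [-2.92, 2.92]. Speed limits (rad/s): [1.89, 1.89, 2.39, 3.01, 3.01, 3.01].

### API

Orientations are given as a unit quaternion [w, x, y, z].
In Python, from plant import get_obs, eyes, ctrl gives the robot as it stands.
- The arm moves only by the tool play_rows, never from a script. Its argument "series" is a list of rows, each a list of 3 entries, a list of its own where there are three numbers: the turn, a rotation vector about the tool's x, y, z in degrees, then the shift along the tool's x, y, z in mm, then the closure, from -1 (fully open) to 1 (shut). In form: [[[wx, wy, wz], [tx, ty, tz], claw], ...]. A call has 1 to 12 rows; each row shifts and turns the commanded pose from where the row before left it, along the tool's axes as they then stand; what a row does not reach is not made up. A row lasts 1/12 s, in which the tool goes at most 41.7 mm and 7.16 degrees, less where a joint would pass 70% of its speed; a pose out of reach is approached as far as the arm can. A call with a gripper value outside its range is refused whole. The fingers move at their own pace and stop on an object; "force" is the grip in N (left out, the last holds). Time passes only in rows, so rows that do not move let the fingers close. It gives the time, the measured TCP pose, the force and the opening at its end, in the units of the state.
- get_obs(): the state, without advancing time (a new reading comes with each control period).
- eyes.camera(name): name is "scene" or "top" or "wrist"; returns a dict with "pixels" (400x640x3 uint8, red, green, blue), "fx", "fy", "cx", "cy" (pixels), "camera_from_world" (4x4, takes a point from world to camera coordinates). Camera axes: x right, y down, z forward; pixel columns grow to the right and rows downward; lengths in m; the calibration is good to about 2 mm. A picture is of the moment at which its call begins. There is no depth.
- ctrl.sign_off(): hands the job in, once; it reports no verdict.
Trained networks look in the newest picture that a camera, given by its name, has taken for a name from the list of things; names that differ only in an ending like _2 or _b are one class to them, and where a whole thing is asked for, a point or a joint stands for the part that bears it (a point fixed in the world has none). Each returns a list of dicts, best first, with "confidence" (0 to 1); they miss things now and then, are a little off and sometimes report something else, mostly with a low value. They report only what shows in the picture. A call takes as long as a camera call. They do not tell look-alikes from the thing itself.
- eyes.search_frame(camera, label): "box" ([left, top, width, height] in pixels, round what is visible of it).
- eyes.trace(camera, label): "region" (400x640 bool, what is visible of it) and "box" ([left, top, width, height] in pixels, round what is visible of it).
The state is a dict: "time_s": time; "joints": joint angles; "qd": joint speeds; "effort": joint torques, N m; "tool_pos": TCP position; "tool_rot": TCP orientation; "contact_force": force on the tool from outside, world axes, zero at the start; "torque": the same for the moment, N m; "gripper_width": opening from 0.0 (shut) to 1.0 (fully open).
Only numpy, scipy, OpenCV 4.12 (cv2) and the standard library are available. Lean on these libraries where they do the work, as an engineer would, in place of code of your own. Each camera call takes 0.05 s, during which the arm holds its last target. There are 200 camera calls.

## Working session

There is one attempt and no reset: what is moved stays moved. The work goes in short steps, Python scripts to look and compute and a tool call to move; the robot and the scene stay as the last step left them, time stands still between calls to the robot, and variables do not carry over. Pictures are saved under pics/ and viewed, about 8 in all and at most 12, crops included, and the job is handed in when it is done.

Besides the shell and the picture viewer there is one more tool, called after "Call:" as name(argument=value, ...) on one line, values as JSON. play_rows: Moves the arm, as the interface text tells. Its arguments: {"type":"object","properties":{"series":{"type":"array","items":{"type":"array"}},"force":{"type":"number"}},"required":["series"]}

```bash
mkdir -p pics; ls; cat > h.py <<'E'
import numpy as np, cv2
from plant import get_obs, eyes, ctrl
def save(d,n,crop=None,s=1):
    p=d["pixels"][:,:,::-1]
    if crop: l,t,w,h=crop; p=p[t:t+h,l:l+w]
    cv2.imwrite("pics/"+n,cv2.resize(p,None,fx=s,fy=s,interpolation=cv2.INTER_CUBIC))
def proj(d,P):
    q=(d["camera_from_world"]@np.append(P,1))[:3]
    return np.array([d["fx"]*q[0]/q[2]+d["cx"],d["fy"]*q[1]/q[2]+d["cy"]])
def atz(d,uv,z):
    M=np.linalg.inv(d["camera_from_world"]); o=M[:3,3]
    r=M[:3,:3]@np.array([(uv[0]-d["cx"])/d["fx"],(uv[1]-d["cy"])/d["fy"],1])
    return o+r*(z-o[2])/r[2]
E
python3 - <<'E'
from h import *
np.set_printoptions(precision=3,suppress=True)
print(get_obs())
for c in("top","scene"):
    d=eyes.camera(c); save(d,c+"1.png"); print(c,np.linalg.inv(d["camera_from_world"])[:3,3],d["fx"])
    for l in("station","ball_center","left_pad","right_pad","gate","ptfe_tape","weight_b","fitting_1"):
        for r in eyes.search_frame(c,l)[:4]:
            b=r["box"];u=(b[0]+b[2]/2,b[1]+b[3]/2)
            print(c,l,round(r["confidence"],2),np.round(b),atz(d,u,{"ball_center":.105,"left_pad":.08,"right_pad":.08}.get(l,.0))[:2])
E
```

```text
pics
{'time_s': 0.0, 'joints': array([-1.229,  0.481,  1.597, -0.   ,  1.065, -0.047]), 'qd': array([ 0.001, -0.   , -0.002,  0.001, -0.   ,  0.001]), 'effort': array([  0.006, -95.063, -43.017,   0.   ,   0.012,  -0.   ]), 'tool_pos': array([ 0.246, -0.601,  0.245]), 'tool_rot': array([ 0.587, -0.587,  0.394, -0.394]), 'contact_force': array([0.543, 0.366, 0.541]), 'torque': array([ 0.01 , -0.021,  0.001]), 'gripper_width': 0.999848102048311}
top [ 0.426 -0.018  0.911] 395.5710659040989
top station 0.7 [255. 147. 173. 120.] [ 0.57  -0.078]
top ball_center 0.68 [329. 178.  19.  15.] [ 0.599 -0.064]
top left_pad 0.57 [305. 214.  78.  52.] [ 0.488 -0.079]
top left_pad 0.48 [254. 146. 176. 122.] [ 0.558 -0.075]
top right_pad 0.72 [308. 216.  78.  48.] [ 0.487 -0.084]
top gate 0.68 [310. 213.  72.  52.] [ 0.494 -0.089]
top ptfe_tape 0.63 [347. 274.  24.  29.] [ 0.385 -0.118]
top ptfe_tape 0.52 [256. 149. 173. 116.] [ 0.57  -0.082]
scene [ 0.028 -0.528  0.514] 435.3923634053098
scene station 0.95 [232. 179. 191. 132.] [ 0.572 -0.046]
scene ball_center 0.77 [334. 189.  20.  19.] [ 0.6   -0.068]
scene ball_center 0.69 [400. 218.  11.  11.] [ 0.598 -0.205]
scene ball_center 0.57 [318. 192.  14.  18.] [ 0.569 -0.045]
scene left_pad 0.81 [263. 214.  93.  64.] [ 0.467 -0.099]
scene right_pad 0.81 [261. 213.  92.  61.] [ 0.471 -0.09 ]
scene gate 0.63 [263. 212.  91.  69.] [ 0.546 -0.017]
scene ptfe_tape 0.63 [269. 291.  35.  32.] [ 0.393 -0.109]
scene weight_b 0.61 [389. 237.  18.  20.] [ 0.659 -0.159]
```

```bash
python3 - <<'E'
import cv2
a=cv2.imread('pics/top1.png')[120:310,230:450];b=cv2.imread('pics/scene1.png')[150:340,215:435]
cv2.imwrite('pics/a.png',cv2.resize(cv2.hconcat([a,b]),None,fx=1.8,fy=1.8,interpolation=cv2.INTER_CUBIC) if 0 else cv2.resize(cv2.vconcat([a]),None,fx=3.4,fy=3.1,interpolation=2))
cv2.imwrite('pics/b.png',cv2.resize(b,None,fx=3.6,fy=3.1,interpolation=2))
E
```

```text
(no output)
```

View pics/a.png

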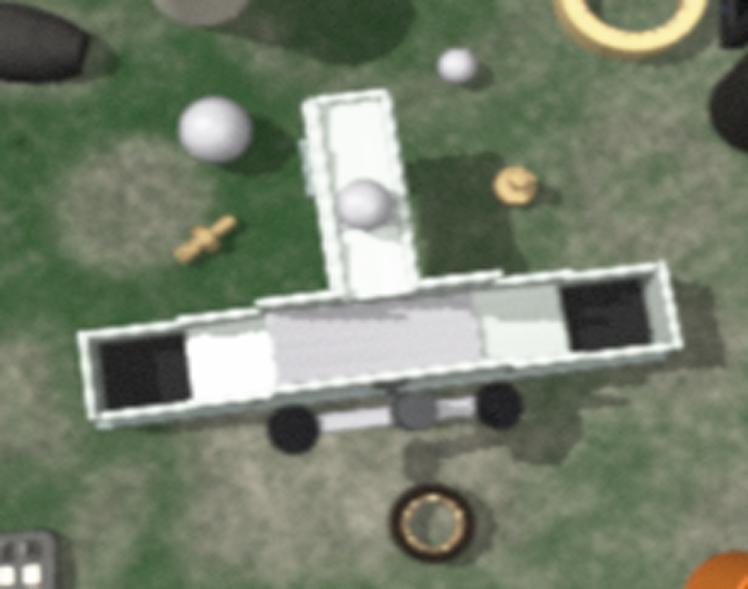

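View pics/b.png

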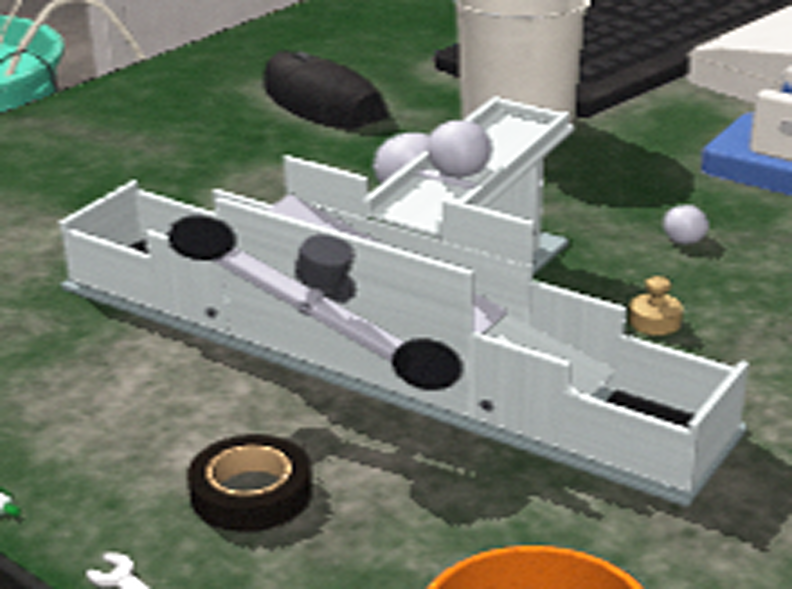

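```bash
cat > fit.py <<'E'
from h import *
from scipy.optimize import least_squares
np.set_printoptions(precision=4,suppress=True)
S=lambda u,v:(u/3.6+215,v/3.1+150)
T=lambda u,v:(u/3.4+230,v/3.1+120)
D={c:eyes.camera(c) for c in("top","scene")}
sg=dict(lr=(31,193,52),lf=(-31,193,52),rr=(31,-193,52),rf=(-31,-193,52),nl=(167,24.5,101),nr=(167,-24.5,101),pl=(-56,66,98),pr=(-56,-66,60),b=(88,0,105))
obs=[("top",k,T(*p)) for k,p in dict(lr=(80,333),lf=(98,425),rr=(667,263),rf=(683,347),nl=(303,97),nr=(388,90),pl=(294,428),pr=(499,405),b=(364,205)).items()]
obs+=[("scene",k,S(*p)) for k,p in dict(rf=(692,430),rr=(743,365),lf=(63,222),lr=(135,183),nl=(497,98),nr=(572,120),pl=(203,238),pr=(427,364),b=(460,149)).items()]
def W(p,s):
    s=np.array(s)/1000;c,n=np.cos(p[2]),np.sin(p[2])
    return np.array([p[0]+c*s[0]-n*s[1],p[1]+n*s[0]+c*s[1],s[2]])
f=lambda p:np.concatenate([proj(D[c],W(p,sg[k]))-np.array(o) for c,k,o in obs])
r=least_squares(f,[.53,-.08,.1],loss="soft_l1")
print(r.x)
for (c,k,o),e in zip(obs,f(r.x).reshape(-1,2)): print(c,k,e)
for k in("pl","pr","b","nl","nr"): print(k,W(r.x,sg[k]))
b=[("top",T(364,205)),("scene",S(460,149))]
g=least_squares(lambda P:np.concatenate([proj(D[c],P)-np.array(o) for c,o in b]),[.6,-.06,.1]);print("ball",g.x,g.fun)
b=[("top",T(294,428)),("scene",S(203,238))]
g=least_squares(lambda P:np.concatenate([proj(D[c],P)-np.array(o) for c,o in b]),[.6,-.06,.1]);print("padL",g.x,g.fun)
from scipy.spatial.transform import Rotation as R
q=get_obs()["tool_rot"];print(R.from_quat(q[[1,2,3,0]]).as_matrix(),ctrl.tcp_to_tips)
E
python3 fit.py
```

```text
[ 0.5118 -0.0772  0.147 ]
top lr [-0.7367 -0.2576]
top lf [-2.9728 -1.4578]
top rr [ 0.9281 -0.7951]
top rf [ 1.3113 -0.064 ]
top nl [ 2.3171 -0.2669]
top nr [ 0.1368 -0.9206]
top pl [-0.4983  0.7319]
top pr [0.3145 0.307 ]
top b [ 1.1732 -0.8926]
scene rf [2.2717 0.6871]
scene rr [2.8121 0.5902]
scene lf [-2.9466  0.2831]
scene lr [-2.2624 -0.6099]
scene nl [-0.9252 -0.5715]
scene nr [-0.8865 -2.1257]
scene pl [-2.1921 -0.6329]
scene pr [-0.8663  0.1648]
scene b [ 0.1336 -0.0421]
pl [ 0.4467 -0.0201  0.098 ]
pr [ 0.4661 -0.1507  0.06  ]
b [ 0.5989 -0.0643  0.105 ]
nl [ 0.6734 -0.0285  0.101 ]
nr [ 0.6806 -0.077   0.101 ]
ball [ 0.5981 -0.063   0.1044] [ 0.5015 -0.5078 -0.6479  0.1417]
padL [ 0.4491 -0.0218  0.0961] [ 0.3435 -0.4111 -0.4604  0.0564]
[[ 0.3791 -0.      0.9253]
 [-0.9253 -0.      0.3791]
 [ 0.     -1.     -0.    ]] 0.014
```

View pics/top1.png

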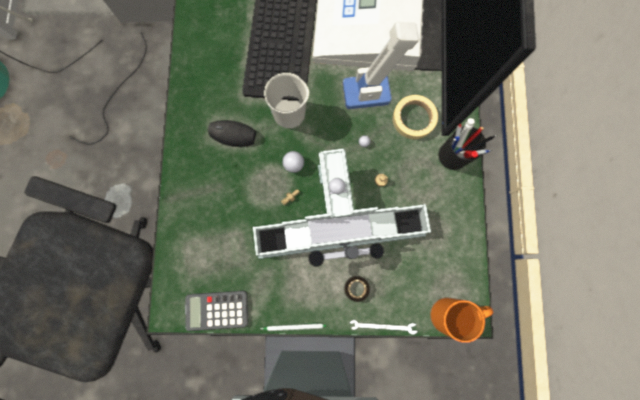

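View pics/scene1.png

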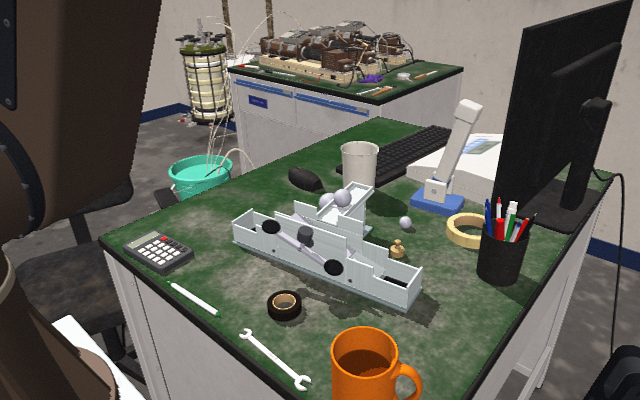

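Candidates for the ball (top picture): the ball on the lane at (338,185), a large one on the bench at (293,162) and a small one at (364,141). I choose the lane ball, which the crop shows is the middle-sized one behind the bar. The left pad (316,258) is raised, so I press left and the ball should go left.

Call:
play_rows(series=[[[0, 3.5, 0], [-10, 0, 20], 1], [[0, 3.5, 0], [-25, 0, 20], 1], [[0, 3.5, 0], [-30, 0, 20], 1], [[0, 3.4, 0], [-30, 0, 20], 1], [[0, 0, 0], [-30, 0, 20], 1], [[0, 0, 0], [-30, 0, 20], 1], [[0, 0, 0], [-30, 0, 20], 1], [[0, 0, 0], [-30, 0, 20], 1], [[0, 0, 0], [-30, 0, 20], 1], [[0, 0, 0], [-30, 0, 20], 1], [[0, 0, 0], [-30, 0, 20], 1], [[0, 0, 0], [-30, 0, 20], 1]])

```text
time_s: 2.0
tool_pos: [0.4207, -0.2245, 0.2455]
tool_rot: [0.535, -0.535, 0.462, -0.462]
contact_force: [0.7, -0.0, 0.3]
gripper_width: 0.002
```

```bash
cat > st.py <<'E'
from h import *
from scipy.spatial.transform import Rotation as R
np.set_printoptions(precision=1,suppress=True)
def st():
    o=get_obs();q=o["tool_rot"];m=R.from_quat(q[[1,2,3,0]]).as_matrix();p=np.array([.5118,-.0772,.147])
    d=o["tool_pos"]-[p[0],p[1],0];c,s=np.cos(p[2]),np.sin(p[2])
    t=[c*d[0]+s*d[1],-s*d[0]+c*d[1],d[2]-ctrl.tcp_to_tips]
    print("t",round(o["time_s"],2),"tips in station mm",np.array(t)*1e3,"yaw err deg",np.degrees(np.arctan2(m[1,2],m[0,2])-p[2]),"F",o["contact_force"],"w",round(o["gripper_width"],2))
st()
E
python3 st.py
```

```text
t 2.0 tips in station mm [-111.7 -132.4  231.5] yaw err deg -0.058156254700652166 F [ 0.7 -0.   0.3] w 0.0
```

Call:
play_rows(series=[[[0, 0, 0], [-20, 0, 6], 1], [[0, 0, 0], [-20, 0, 6], 1], [[0, 0, 0], [-20, 0, 6], 1], [[0, 0, 0], [-20, 10, 6], 1], [[0, 0, 0], [-20, 10, 6], 1], [[0, 0, 0], [-20, 10, 6], 1], [[0, 0, 0], [-20, 15, 6], 1], [[0, 0, 0], [-20, 15, 6], 1], [[0, 0, 0], [-20, 15, 6], 1], [[0, 0, 0], [-18, 15, 1], 1], [[0, 0, 0], [0, 11, 0], 1], [[0, 0, 0], [0, 0, 0], 1]])

```text
time_s: 3.0
tool_pos: [0.4447, -0.0212, 0.1428]
tool_rot: [-0.535, 0.536, -0.462, 0.461]
contact_force: [-0.6, 0.5, -0.5]
gripper_width: -0.007
```

```bash
python3 - <<'E'
import st
from h import *
d=eyes.camera("scene"); save(d,"s2.png",(200,120,240,220),2.5)
d=eyes.camera("wrist"); save(d,"w2.png")
a=cv2.imread("pics/s2.png");b=cv2.resize(cv2.imread("pics/w2.png"),(800,500))
cv2.imwrite("pics/s2.png",a)
E
```

```text
t 3.0 tips in station mm [-58.2  65.2 128.8] yaw err deg 0.056385884196815 F [-0.6  0.5 -0.5] w -0.01
```

View pics/s2.png

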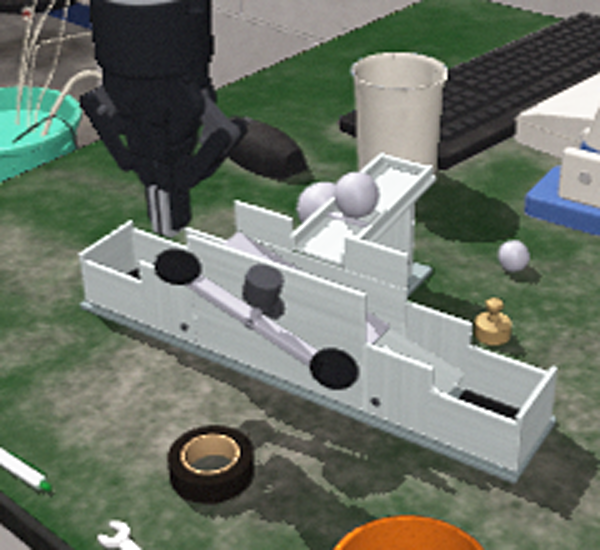

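View pics/w2.png

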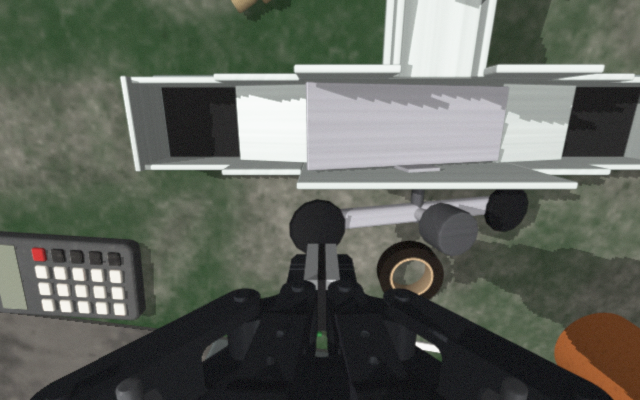

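Tip stands over the left pad (crop tip (167,228), pad (178,266); wrist view confirms). Press down.

Call:
play_rows(series=[[[0, 0, 0], [1, 10, 2], 1], [[0, 0, 0], [1, 10, 0], 1], [[0, 0, 0], [0, 6, 0], 1], [[0, 0, 0], [0, 5, 0], 1], [[0, 0, 0], [0, 5, 0], 1], [[0, 0, 0], [0, 5, 0], 1], [[0, 0, 0], [0, 5, 0], 1], [[0, 0, 0], [0, 5, 0], 1], [[0, 0, 0], [0, 5, 0], 1], [[0, 0, 0], [0, 4, 0], 1], [[0, 0, 0], [0, 3, 0], 1], [[0, 0, 0], [0, 0, 0], 1]])

```text
time_s: 4.1
tool_pos: [0.4478, -0.0239, 0.0807]
tool_rot: [-0.535, 0.535, -0.462, 0.462]
contact_force: [0.0, 0.4, 1.0]
gripper_width: 0.0
```

```bash
python3 - <<'E'
import st
from h import *
d=eyes.camera("scene"); save(d,"s3.png",(220,150,220,180),2.5)
E
```

```text
t 4.1 tips in station mm [-55.5  62.1  66.7] yaw err deg -0.044159273273815164 F [0.  0.4 1. ] w 0.0
```

View pics/s3.png

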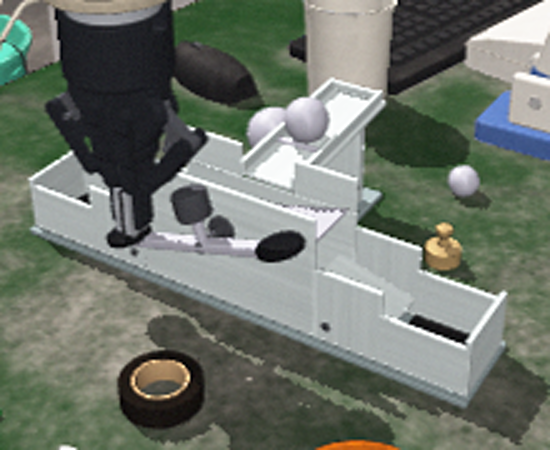

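Call:
play_rows(series=[[[0, 0, 0], [0, -8, 0], 1], [[0, 0, 0], [0, -15, 0], 1], [[0, 0, 0], [0, -20, 0], 1], [[0, 0, 0], [0, -25, 0], 1], [[0, 0, 0], [0, -25, 0], 1], [[0, 0, 0], [0, -20, 0], 1], [[0, 0, 0], [0, -10, 0], 1], [[0, 0, 0], [0, 0, 0], 1]])

```text
time_s: 4.82
tool_pos: [0.4493, -0.0241, 0.2074]
tool_rot: [0.536, -0.534, 0.461, -0.464]
contact_force: [0.5, -0.8, 0.7]
gripper_width: -0.001
```

```bash
python3 - <<'E'
import st
from h import *
from scipy.optimize import least_squares
t=eyes.camera("top");s=eyes.camera("scene")
print("cup base front top-view",atz(t,(289,127),0)*1e3,"scene base right/left",atz(s,(376,186),0)*1e3)
g=least_squares(lambda P:np.concatenate([proj(t,P)-[286,90],proj(s,P)-[360,148]]),[.7,0,.1]);print("rim",g.x*1e3,g.fun)
for n,d in(("t",t),("s",s)):
    for r in eyes.search_frame({"t":"top","s":"scene"}[n],"ball_center")[:3]: print(n,r["confidence"],np.array(r["box"]))
save(s,"s4.png",(220,150,220,180),2.5)
E
```

```text
t 4.82 tips in station mm [-54.   61.7 193.4] yaw err deg -0.04300127710658201 F [ 0.5 -0.8  0.7] w -0.0
cup base front top-view [763.1  49.2   0. ] scene base right/left [847.4  29.2   0. ]
rim [804.2  49.7 113. ] [-0.2  0.1  0.2 -0.1]
t 0.6 [281.8 147.2  21.4  25.1]
t 0.54 [330.9 178.7  14.2  11.1]
s 0.67 [317.1 193.6  16.9  15.3]
s 0.66 [399.8 218.4  11.2  10.2]
s 0.64 [333.3 189.3  18.3  17.1]
```

View pics/s4.png

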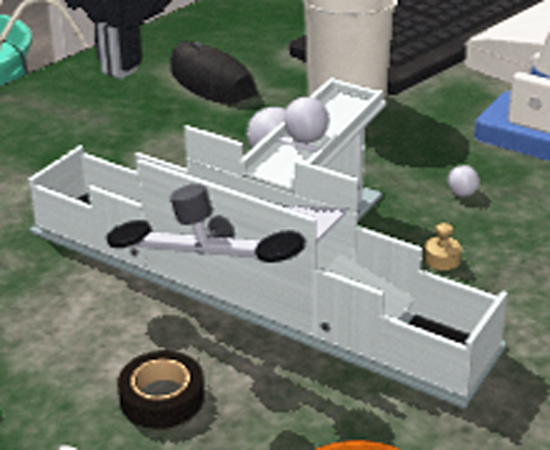

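Gate stays rocked over (left pad down at crop (129,234), right pad up). Moving behind the ball.

Call:
play_rows(series=[[[0, 0, 0], [6, 0, 15], 1], [[0, 0, 0], [10, 0, 22], 1], [[0, 0, 0], [10, 0, 25], 1], [[0, 0, 0], [10, 0, 25], 1], [[0, 0, 0], [10, 0, 25], 1], [[0, 0, 0], [10, 0, 25], 1], [[0, 0, 0], [5, 0, 25], 1], [[0, 0, 0], [0, 8, 18], 1], [[0, 0, 0], [0, 17, 8], 1], [[0, 0, 0], [0, 18, 0], 1], [[0, 0, 0], [0, 12, 0], 1], [[0, 0, 0], [0, 5, 0], 1]])

```text
time_s: 6.02
tool_pos: [0.6412, -0.0566, 0.1413]
tool_rot: [-0.534, 0.536, -0.463, 0.461]
contact_force: [-0.5, -0.7, -0.0]
gripper_width: -0.002
```

```bash
python3 - <<'E'
import st
from h import *
d=eyes.camera("scene"); save(d,"s5.png",(260,130,160,130),3.2)
d=eyes.camera("wrist"); save(d,"w5.png")
a=cv2.imread("pics/s5.png");b=cv2.imread("pics/w5.png")
b=cv2.resize(b[100:400,170:470],(288,288));b=cv2.copyMakeBorder(b,0,a.shape[0]-288,0,0,cv2.BORDER_CONSTANT)
cv2.imwrite("pics/c5.png",cv2.hconcat([a,b]))
E
```

```text
t 6.02 tips in station mm [131.    1.4 127.3] yaw err deg -0.043247598813075105 F [-0.5 -0.7 -0. ] w -0.0
```

View pics/c5.png

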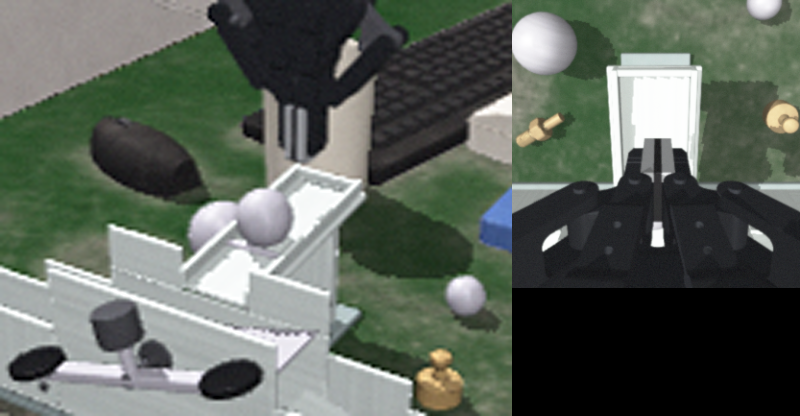

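Call:
play_rows(series=[[[0, 0, 0], [0, 10, 1], 1], [[0, 0, 0], [0, 9, 0], 1], [[0, 0, 0], [0, 6, 0], 1], [[0, 0, 0], [0, 3, 0], 1], [[0, 0, 0], [0, 0, 0], 1], [[0, 0, 0], [0, 0, 0], 1]])

```text
time_s: 6.62
tool_pos: [0.6439, -0.0567, 0.1163]
tool_rot: [-0.535, 0.535, -0.462, 0.462]
contact_force: [-0.4, 0.2, 0.8]
gripper_width: -0.001
```

```bash
python3 - <<'E'
import st
from h import *
for c in("scene","top"):
    d=eyes.camera(c); print([(round(r["confidence"],2),np.array(r["box"])) for r in eyes.search_frame(c,"ball_center")[:4]])
    if c=="scene": save(d,"s6.png",(300,150,110,90),5)
E
```

```text
t 6.62 tips in station mm [133.7   0.9 102.3] yaw err deg -0.046721496225143586 F [-0.4  0.2  0.8] w -0.0
[(0.71, array([317.7, 192.6,  13.4,  18.5])), (0.67, array([332.5, 186.8,  19.5,  22.1])), (0.43, array([399.8, 217.9,  12.3,  13.5]))]
[]
```

View pics/s6.png

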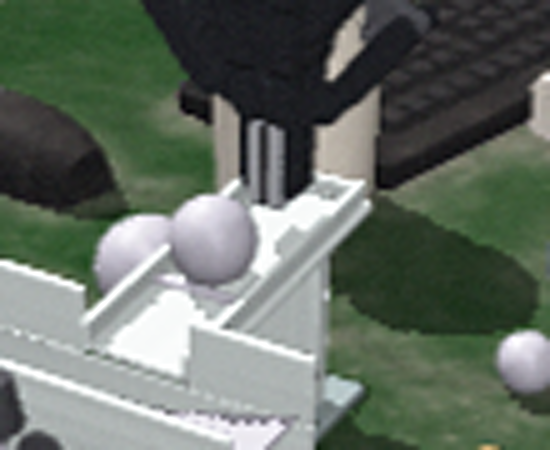

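Call:
play_rows(series=[[[0, 0, 0], [0, 2, -3], 1], [[0, 0, 0], [0, 0, -5], 1], [[0, 0, 0], [0, 0, -4], 1], [[0, 0, 0], [0, 0, -3], 1], [[0, 0, 0], [0, 0, -3], 1], [[0, 0, 0], [0, 0, -3], 1], [[0, 0, 0], [0, 0, -3], 1], [[0, 0, 0], [0, 0, -3], 1], [[0, 0, 0], [0, 0, -2], 1], [[0, 0, 0], [0, 0, 0], 1]])

```text
time_s: 7.65
tool_pos: [0.6143, -0.061, 0.1142]
tool_rot: [-0.535, 0.535, -0.463, 0.462]
contact_force: [0.7, -1.2, 0.5]
gripper_width: 0.002
```

```bash
python3 - <<'E'
import st
from h import *
d=eyes.camera("scene"); print([(round(r["confidence"],2),np.array(r["box"])) for r in eyes.search_frame("scene","ball_center")[:4]])
save(d,"s7.png",(220,150,220,180),2.5)
E
```

```text
t 7.65 tips in station mm [103.7   1.  100.2] yaw err deg -0.052702337325816334 F [ 0.7 -1.2  0.5] w 0.0
[(0.66, array([321.4, 197.2,  21.7,  19. ])), (0.57, array([402.6, 219.9,   8. ,  10.8])), (0.47, array([317.8, 194. ,  17. ,  14.5]))]
```

View pics/s7.png

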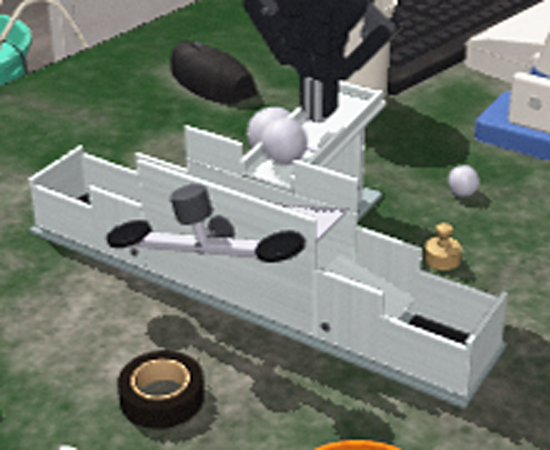

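The ball is past the bar (crop (283,142)) and rolling; I back off and lift.

Call:
play_rows(series=[[[0, 0, 0], [0, 0, 4], 1], [[0, 0, 0], [0, -6, 4], 1], [[0, 0, 0], [0, -12, 0], 1], [[0, 0, 0], [0, -15, 0], 1], [[0, 0, 0], [0, -20, 0], 1], [[0, 0, 0], [0, -20, 0], 1], [[0, 0, 0], [0, -20, 0], 1], [[0, 0, 0], [0, -10, 0], 1], [[0, 0, 0], [0, 0, 0], 1], [[0, 0, 0], [0, 0, 0], 1], [[0, 0, 0], [0, 0, 0], 1], [[0, 0, 0], [0, 0, 0], 1]])

```text
time_s: 8.75
tool_pos: [0.6225, -0.0597, 0.2162]
tool_rot: [-0.535, 0.536, -0.463, 0.462]
contact_force: [0.8, -0.0, -0.3]
gripper_width: 0.004
```

Call:
play_rows(series=[[[0, 0, 0], [0, 0, 0], 1], [[0, 0, 0], [0, 0, 0], 1], [[0, 0, 0], [0, 0, 0], 1], [[0, 0, 0], [0, 0, 0], 1], [[0, 0, 0], [0, 0, 0], 1], [[0, 0, 0], [0, 0, 0], 1], [[0, 0, 0], [0, 0, 0], 1], [[0, 0, 0], [0, 0, 0], 1], [[0, 0, 0], [0, 0, 0], 1], [[0, 0, 0], [0, 0, 0], 1], [[0, 0, 0], [0, 0, 0], 1], [[0, 0, 0], [0, 0, 0], 1]])

```text
time_s: 9.75
tool_pos: [0.6231, -0.0598, 0.2173]
tool_rot: [-0.535, 0.535, -0.462, 0.462]
contact_force: [0.3, 0.9, -0.3]
gripper_width: 0.003
```

```bash
python3 - <<'E'
import st
from h import *
d=eyes.camera("scene"); save(d,"s8.png",(220,150,220,180),1.8)
t=eyes.camera("top"); save(t,"t8.png",(230,120,220,180),1.8)
cv2.imwrite("pics/c8.png",cv2.hconcat([cv2.imread("pics/s8.png"),cv2.imread("pics/t8.png")]))
E
```

```text
t 9.75 tips in station mm [112.7   0.9 203.3] yaw err deg -0.044925755969728795 F [ 0.3  0.9 -0.3] w 0.0
```

View pics/c8.png

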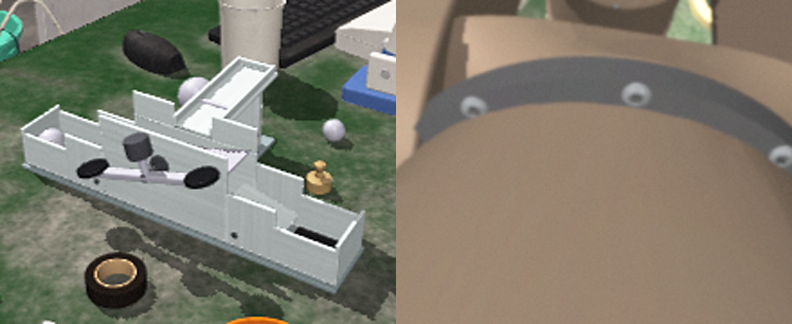

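Call:
play_rows(series=[[[0, 0, 0], [0, 0, 0], 1], [[0, 0, 0], [0, 0, 0], 1], [[0, 0, 0], [0, 0, 0], 1], [[0, 0, 0], [0, 0, 0], 1], [[0, 0, 0], [0, 0, 0], 1], [[0, 0, 0], [0, 0, 0], 1], [[0, 0, 0], [0, 0, 0], 1], [[0, 0, 0], [0, 0, 0], 1], [[0, 0, 0], [0, 0, 0], 1], [[0, 0, 0], [0, 0, 0], 1], [[0, 0, 0], [0, 0, 0], 1], [[0, 0, 0], [0, 0, 0], 1]])

```text
time_s: 10.85
tool_pos: [0.6231, -0.0598, 0.2173]
tool_rot: [-0.535, 0.535, -0.462, 0.462]
contact_force: [0.2, 0.3, 0.1]
gripper_width: -0.004
```

```bash
python3 - <<'E'
import st
from h import *
d=eyes.camera("scene"); save(d,"s9.png",(220,150,220,180),1.8)
a=cv2.imread("pics/s8.png").astype(int);b=cv2.imread("pics/s9.png").astype(int)
m=np.abs(a-b).max(2); print("changed px",(m>40).sum(), "near pocket",(m[100:170,20:80]>40).sum())
for y in(145,163,180):
    c,s=np.cos(.147),np.sin(.147);print(y,proj(d,[.5118-s*y/1e3,-.0772+c*y/1e3,.026]))
print([(round(r["confidence"],2),np.array(r["box"])) for r in eyes.search_frame("scene","ball_center")[:4]])
if (m[100:170,20:80]>40).sum()<5: print(ctrl.sign_off())
E
```

```text
t 10.85 tips in station mm [112.7   0.9 203.3] yaw err deg -0.04635057854545027 F [0.2 0.3 0.1] w -0.0
changed px 0 near pocket 0
145 [259.3 232.3]
163 [252.5 229.8]
180 [246.3 227.4]
[(0.73, array([318.7, 194.4,  14. ,  14.9])), (0.67, array([401.1, 218.6,  14. ,  10.6])), (0.43, array([242.1, 220. ,  14. ,   7.3]))]
the job is handed in; nothing more can be done
None
```

The job is done and handed in at about 10.9 s of robot time. I pressed the raised left pad, the gate rocked over and stayed. I then pushed the middle-sized ball over the stop bar with the closed fingertips, and it rolled by itself down the left chute into the left pocket.

- **Ball at rest:** the last two scene pictures, 1 s apart, were identical. The ball shows at about pixel (249, 227), which matches the left pocket's projected position.
- **Gate and arm:** the left pad was still down. The arm was clear of everything, with about 0 N on the tool.
- **Bystanders:** the tape roll and the brass weight look unmoved in the scene view. I could not check the hose fitting at the end, because the arm blocked the top camera and the diverter hides the fitting from the scene camera. My moves stayed well above it.
- **Weak detection:** the network gave the ball in the pocket a confidence of only 0.43, since the pocket wall partly hides it. I judged it by the picture and the projection instead.

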